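# Draw a tin from the pantry stock bin into the packing bay

### The arm

A 6-joint arm with a two-finger parallel gripper is mounted at the origin on the work surface. World frame = base frame: x ahead of the robot, y to its left, z up, the work surface at z = 0. Lengths are in m, angles in rad, forces in N, time in s.
With the tool pointing down it reaches from about 0.3 to 0.95 m from the base axis. Payload 3.1 kg.
Tool frame: the origin (TCP) lies at the very end of the fingers, on their centre line; the grasp point (between the pads) lies 19 mm behind it; z points along the fingers, y is the line along which they close (so a half turn about z gives the same grasp; the last joint's range is limited). The gripper opens to 85 mm and grips with 20 to 120 N. Pads are 22 mm wide; open, the fingers measure 114 mm over their backs; the gripper's body (76 mm by 85 mm) begins 54 mm behind the grasp point. The pads swing forward as they close: fully open they stand 13 mm farther back than shut.
Start: joints at [1.101, 0.308, 1.634, -0, 1.2, -0.07], TCP at [0.243, 0.576, 0.231] pointing down, gripper open.
Joint ranges: [-3.06, 3.06], [-0.79, 1.96], [0.05, 2.63], [-1.19, 4.34], [0.05, 2.64], [-2.94, 2.94]. Speed limits (rad/s): [2.79, 2.79, 3.14, 3.14, 3.14, 3.14].

### API

Orientations are given as a 3x3 rotation matrix whose columns are the frame's x, y, z axes.
In Python, from workcell import monitor, eyes, sign_off gives the robot as it stands.
- The arm moves only by the tool carry_out, never from a script. Its argument "deltas" is a list of rows, each a list of 3 entries, a list of its own where there are three numbers: the closure, from -1 (fully open) to 1 (shut), then the shift along the tool's x, y, z in mm, then the turn about the tool's z in rad. A call has exactly 8 rows; each row shifts and turns the commanded pose from where the row before left it, along the tool's axes as they then stand; what a row does not reach is not made up. A row lasts 1/12 s, in which the tool goes at most 41.7 mm and 7.16 degrees, less where a joint would pass 70% of its speed; a pose out of reach is approached as far as the arm can. A call is refused whole if a number of a shift passes 41.7 or a number of a turn 0.125, either way. A call with a gripper value outside its range is refused whole. The fingers move at their own pace and stop on an object; the grip force is fixed at half the most. Time passes only in rows, so rows that do not move let the fingers close, or fill a call up. It gives the time, the measured TCP pose, the force, the opening and the grip force at its end, in the units of the state.
- monitor.observe(): the state, without advancing time (a new reading comes with each control period).
- eyes.snapshot(name): name is "scene" or "top" or "wrist"; returns (picture, depth): 420x560x3 uint8, blue, green, red; 420x560 float32, m along the optical axis (not along the pixel's ray), 0 where there is no reading.
- eyes.camera_model(name): a dict with "intrinsics" (3x3 intrinsics, pixels), "k1" (the pictures are not rectified: a ray, as slopes to the right and down, at radius r is drawn at 1 + k1 r^2 times it, then the intrinsics apply), "world_from_camera" (4x4, takes a point from camera to world coordinates); the wrist camera has in their place "tool_from_camera" (4x4, takes a point from camera to tool coordinates, whose origin is the TCP and whose axes are the flange's). Camera axes: x right, y down, z forward; pixel columns grow to the right and rows downward; lengths in m; the calibration is good to about 2 mm. A picture is of the moment at which its call begins: read the wrist's pose just before it. camera_model takes no time and is no camera call.
- sign_off(): hands the job in; it is judged then, once.
The state is a dict: "time": time; "joint_positions": joint angles; "joint_vel": joint speeds; "effort": joint torques, N m; "ee_pos": TCP position; "tcp_rot": TCP orientation; "wrist_force": force on the tool from outside, world axes, zero at the start; "ft_torque": the same for the moment, N m; "width": finger opening in m; "finger_force": force on a finger pad.
Only numpy, scipy, OpenCV 4.12 (cv2) and the standard library are available. Lean on these libraries where they do the work, as an engineer would, in place of code of your own. Each camera call takes 0.05 s, during which the arm holds its last target. There are 200 camera calls.

### The job

Lower the yellow drop-front flap of the three-lane stock bin all the way down, then draw the red tin out of its lane over the flap and slide it along the counter into the dark three-sided packing bay until it lies squarely against the bay's back board; leave the flap down. Keep the tin upright and low - slide it rather than lifting it clear - and leave the green and blue tins and everything else standing around where they are.

Things in the scene. Friction and masses are not known exactly. Their poses are not given: they have to be found in the camera images.
- bin: Fixed pale-wood bin, 204 (its x) x 200 mm (y), open on top. Origin: centre of underside, on the counter. Three lanes along y, 60 mm wide, centred at x = -66, 0, 66 mm; floor 18 mm above the counter; walls and dividers 6 mm thick, tops at 58 mm. Back wall: inner face y = 94 mm, top at 75 mm. The mouth (y = -100 mm, closed by the flap) faces roughly world -y, yaw within 0.2 rad.
- flap (a joint): Yellow flap across the mouth, 198 mm wide, 6 mm thick, hinged at its lower edge (bin y = -103 mm, 12 mm above the counter). 0 = upright, top 63 mm above the counter; grows as it swings outward (bin -y); 1.67 rad = fully down on its stop, a ramp whose end is 154 mm from the bin's origin, 10 mm above the counter. Starts at 0 to 0.25. Friction 0.05 N m: stays where put.
- flap_edge (a point): Middle of the flap's free edge (51 mm from the hinge line); its z axis points along the flap away from the hinge.
- tin_red: Red tin, 50 (its x) x 80 (y) x 45 mm high, 0.2 to 0.4 kg. Lies flat in any one of the lanes, long side along it, its middle about on the lane's centre line; at least 45 mm free before it (to the flap) and 44 mm behind it (to the back wall). Origin: centre of its underside; z up.
- tin_green: Green tin of the same shape in another lane; to stay there. Origin: centre of its underside.
- tin_blue: Blue tin of the same shape in the remaining lane; to stay there. Origin: centre of its underside.
- bay: Fixed three-sided bay of dark boards, no floor, only a white patch painted on the counter. Inside 84 mm wide (its x), 90 mm deep (y). Origin: centre of the inside, on the counter. Back board: inner face y = -45 mm, 50 mm high; sides 8 mm thick, 40 mm high; mouth at y = 45 mm, facing the bin. Yaw within 0.15 rad. The tin against the back has its centre at y = -5 mm.
- can: Bystander: upright can, 68 mm in diameter, 100 mm high, standing beside the bay on its -x side. Origin: centre of its underside.
- carton: Bystander: cardboard carton 50 x 90 x 70 mm high, beside the bin on its -x side. Origin: centre of its underside.
- jar: Bystander: amber jar, 72 mm in diameter, 110 mm high, left of the bin (behind its back wall). Origin: centre of its underside.
- bottle: Bystander: amber bottle, 64 mm in diameter, 190 mm high, on the far right. Origin: centre of its underside.
- mug: Bystander: blue mug, 80 mm in diameter, 90 mm high, on the right. Origin: centre of its underside.
Things that resemble listed ones, but are neither listed nor needed, are in the scene too. Leave any pink or turquoise look-alike of the bay alone.

How it is judged:
On the way, in this order (a step that is already met when the one before it is completed fails the run):
1. the flap is fully down while the red tin is still in its lane (value of joint flap above 1.55 rad and y of tin_red in the frame of bin above -0.06 m), for 0.2 s.
2. the red tin has been drawn out of the bin and lies on the counter, clear of the flap (y of tin_red in the frame of bin below -0.19 m and height (world z) of tin_red below 0.006 m and angle between tin_red's own z axis and vertical below 0.1 rad), for 0.1 s.
At the end, for the whole second after the job is handed in: The red tin lies flat and at rest on the counter in the bay, its end within 8 mm of the back board, square to the bay within 10 degrees; the flap is still down (above 1.5 rad); the green and blue tins are within 15 mm, and can, carton, jar, bottle and mug within 20 mm, of where they started (y of tin_red in the frame of bay between -0.012 and 0.003 m and x of tin_red in the frame of bay between -0.022 and 0.022 m and angle between the y axis of tin_red and the y axis of bay, either way round below 0.17 rad and height (world z) of tin_red below 0.006 m and angle between tin_red's own z axis and vertical below 0.08 rad and linear speed of tin_red below 0.01 m/s and value of joint flap above 1.5 rad and distance of each of tin_green, tin_blue from where it was at the start of the episode below 0.015 m and distance of each of can, carton, jar, bottle, mug from where it was at the start of the episode below 0.02 m); the robot touches nothing.
It fails at once if the red tin is tipped by more than 20 degrees (angle between tin_red's own z axis and vertical above 0.35 rad).
It fails at once if the red tin is lifted clear (underside more than 45 mm above the counter) (height (world z) of tin_red above 0.045 m).
It fails at once if the green or blue tin is shifted more than 15 mm (distance of any of tin_green, tin_blue from where it was at the start of the episode above 0.015 m).
It fails at once if a bystander is shifted more than 20 mm (distance of any of can, carton, jar, bottle, mug from where it was at the start of the episode above 0.02 m).
It also fails if it takes over 72 s, if anything falls off the work surface, if the arm or the gripper's body presses on something with over 40 N, if the wrist force passes 120 N, or if a joint passes its speed limit or range.

## Working session

There is one attempt and no reset: what is moved stays moved. The work goes in short steps, Python scripts to look and compute and a tool call to move; the robot and the scene stay as the last step left them, time stands still between calls to the robot, and variables do not carry over. Pictures are saved under pics/ and viewed, at most 10 in all, crops included, and the job is handed in when it is done.

Besides the shell and the picture viewer there is one more tool, called after "Emit:" by a JSON object that holds its "fn" and its "kwargs". carry_out: Moves the arm, as the interface text tells. Its arguments: {"type":"object","properties":{"deltas":{"type":"array","items":{"type":"array"}}},"required":["deltas"]}

```bash
mkdir -p pics; cat > h.py <<'E'
import numpy as np, cv2
from workcell import monitor, eyes, sign_off
def snap(name):
    s=monitor.observe(); img,d=eyes.snapshot(name); m=eyes.camera_model(name)
    K=np.array(m["intrinsics"]); k1=m["k1"]
    if name=="wrist":
        T=np.eye(4);T[:3,:3]=s["tcp_rot"];T[:3,3]=s["ee_pos"];T=T@np.array(m["tool_from_camera"])
    else: T=np.array(m["world_from_camera"])
    return img,d,K,k1,T
def cloud(d,K,k1,T):
    v,u=np.mgrid[:d.shape[0],:d.shape[1]]
    x=(u-K[0,2])/K[0,0]; y=(v-K[1,2])/K[1,1]
    a,b=x.copy(),y.copy()
    for _ in range(8):
        f=1+k1*(a*a+b*b); a=x/f;b=y/f
    P=np.stack([a*d,b*d,d],-1)@T[:3,:3].T+T[:3,3]
    P[d<=0]=np.nan
    return P
E
python3 - <<'E'
from h import *
a=snap("top");b=snap("scene")
np.savez("s0.npz",ai=a[0],aP=cloud(*a[1:]),bi=b[0],bP=cloud(*b[1:]))
cv2.imwrite("pics/top.png",a[0]);cv2.imwrite("pics/scene.png",b[0])
s=monitor.observe();print(s["time"],s["tcp_rot"],s["width"])
print(a[4])
E
```

```text
0.1 [[-9.21151668e-01  3.89202704e-01 -9.27455726e-04]
 [ 3.89203781e-01  9.21149885e-01 -1.81838576e-03]
 [ 1.46605081e-04 -2.03597835e-03 -9.99997917e-01]] 0.08544280375058325
[[-0.01000461 -0.98627196  0.16482575  0.24322307]
 [-0.99985357  0.01215539  0.01204528 -0.02775103]
 [-0.01388344 -0.16468111 -0.98624915  1.4268507 ]
 [ 0.          0.          0.          1.        ]]
```

View pics/top.png

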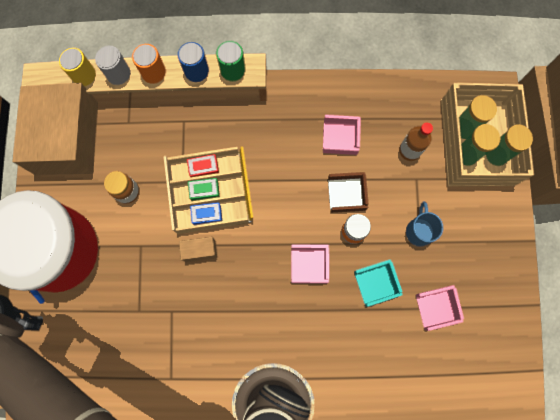

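View pics/scene.png

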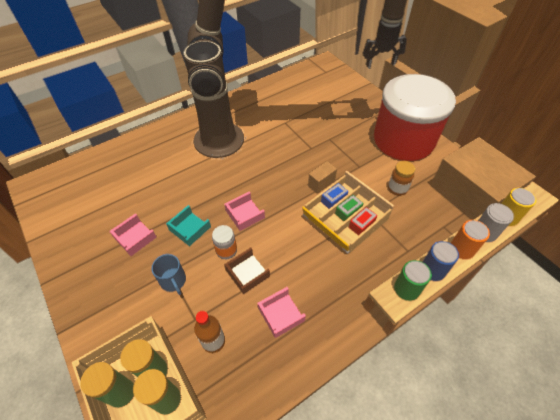

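The top view shows the red tin in the bin's far (+x) lane at about (202,165), green at (203,188) and blue at (206,213). The yellow flap is at (246,185), and the dark bay with its white patch at (348,193) has the can at (357,228).

```bash
python3 - <<'E'
from h import *
z=np.load("s0.npz")
def rect(n,p):
    c,(w,h),a=cv2.minAreaRect((p*1000).astype(np.float32)); print(n,np.round(c,1),round(w,1),round(h,1),round(a,2),len(p))
for cam,win in (("a",None),("b",None)):
    im=z[cam+"i"];P=z[cam+"P"];hsv=cv2.cvtColor(im,cv2.COLOR_BGR2HSV);H,S,V=[hsv[...,i].astype(int) for i in range(3)]
    X,Y,Z=P[...,0],P[...,1],P[...,2]
    if cam=="a":
        inb=(X>.3)&(X<.75)&(Y>.03)&(Y<.36); inbay=(X>.3)&(X<.75)&(Y>-.32)&(Y<-.1)
    m=(X>.35)&(X<.75)&(Y>.0)&(Y<.42)&np.isfinite(Z)
    q=m&(Z>.048)&(Z<.085)
    print(cam,"tall pts",q.sum())
    n,l,st,ce=cv2.connectedComponentsWithStats(q.astype(np.uint8))
    for i in range(1,n):
        if st[i,4]>40: rect("comp",P[l==i][:,:2]); print(np.nanmedian(Z[l==i]),ce[i])
    for nm,cm in (("red",(H<8)|(H>172)),("green",(H>45)&(H<85)),("blue",(H>100)&(H<130))):
        k=m&cm&(S>120)&(Z>.04)&(Z<.085)
        k=cv2.morphologyEx(k.astype(np.uint8),cv2.MORPH_OPEN,np.ones((2,2)))>0
        rect(nm,P[k][:,:2]);print(np.nanmedian(Z[k]))
    y=m&(H>20)&(H<32)&(S>190)&(V>120); rect("yel",P[y][:,:2]); print(np.nanpercentile(Z[y],[5,50,95]))
    b=(X>.3)&(X<.8)&(Y<-.0)&(Y>-.4)
    w=b&(S<60)&(V>150)&(Z<.015); rect("white",P[w][:,:2]) if w.any() else 0
    dk=b&(V<110)&(Z>.03)&(Z<.06)
    n,l,st,ce=cv2.connectedComponentsWithStats(dk.astype(np.uint8))
    for i in range(1,n):
        if st[i,4]>40: rect("dark",P[l==i][:,:2]);print(np.nanpercentile(Z[l==i],[50,95]),ce[i])
E
```

```text
a tall pts 3926
comp [576.9 176.4] 207.4 200.2 8.16 2852
0.06165115996192527 [200.79067321 189.13113604]
comp [591.9  66. ] 200.3 9.0 8.22 220
0.06054895993682552 [245.81363636 181.84090909]
comp [575.  389.2] 33.4 69.1 63.0 173
0.07180871440404357 [127.32947977 190.84393064]
comp [412.5 195.5] 50.3 89.1 7.71 679
0.06945823744661972 [196.58910162 248.40942563]
red [635.6 180.5] 50.3 76.4 10.64 240
0.06250257378067337
green [565.3 179.3] 37.3 73.9 9.55 199
0.06241961023974796
blue [500.3 170.2] 36.2 73.0 6.03 193
0.06339785768619266
yel [592.   67.1] 196.7 10.8 7.8 224
[0.04199469 0.0598758  0.06592296]
white [ 467.4 -211.5] 299.7 286.5 85.51 1760
dark [ 677.4 -376.9] 54.7 16.0 38.37 81
[0.0440993  0.05671349] [406.7654321  152.34567901]
dark [ 592.3 -229.3] 131.4 64.5 49.44 96
[0.03988929 0.0513243 ] [354.98958333 184.125     ]
dark [ 449.3 -380.6] 68.1 20.4 15.83 74
[0.04403832 0.0585823 ] [412.31081081 234.2972973 ]
b tall pts 2668
comp [417.4 194.4] 52.7 93.7 6.84 371
0.06720223105070222 [322.18598383 172.43396226]
comp [594.  389.1] 70.6 38.4 20.47 191
0.06962596648058028 [399.96335079 179.97382199]
comp [579.5 166.9] 207.4 221.1 7.86 2106
0.06020100920654986 [350.02896486 205.96058879]
red [656.9 192.7] 51.2 99.8 0.26 216
0.059828372944235264
green [591.1 171.2] 45.6 63.0 1.42 111
0.061403303138077736
blue [521.6 165.9] 32.3 65.7 27.56 78
0.062258835627103604
yel [596.3  62.5] 190.1 8.3 8.48 109
[0.0552093  0.05983662 0.06310222]
white [ 562.6 -204. ] 66.4 79.4 1.79 485
dark [ 435.6 -386.9] 34.2 5.4 45.39 47
[0.04423917 0.05810928] [171.82978723 261.72340426]
dark [ 584.9 -256.9] 100.0 35.4 25.62 54
[0.03887868 0.05010294] [236.96296296 279.07407407]
dark [ 488.7 -384.4] 5.9 38.3 43.99 43
[0.04641196 0.05741007] [180.72093023 275.41860465]
```

Emit:
{"fn": "carry_out", "kwargs": {"deltas": [[1,[0,0,-8],0.125],[1,[0,0,-8],0.125],[1,[0,0,-8],0.125],[1,[0,0,-8],0.125],[1,[0,0,-8],0.125],[1,[0,0,-8],0.125],[1,[0,0,-8],0.125],[1,[0,0,-8],0.125]]}}

```text
time: 0.77
ee_pos: [0.2431, 0.5753, 0.2949]
tcp_rot: [[-0.164, 0.986, -0.001], [0.986, 0.164, -0.001], [-0.001, -0.001, -1.0]]
wrist_force: [0.1, 0.2, 0.5]
width: 0.0001
finger_force: 0.0
```

```bash
cat >> h.py <<'E'
def go(x,y,z=None,yaw=None):
    """tool-axes shift (mm) and turn from the measured pose to world x,y,z (m), tool y axis at yaw"""
    s=monitor.observe();R=np.array(s["tcp_rot"]);p=np.array(s["ee_pos"])
    d=np.array([x,y,p[2] if z is None else z])-p
    a=np.arctan2(R[1,1],R[0,1])
    print("t",s["time"],"p",p.round(4),"toolY yaw",round(a,4),"shift",(R.T@d*1000).round(1),"turn",None if yaw is None else round(a-yaw,4),"w",round(s["width"],4),"F",np.round(s["wrist_force"],1))
B0=np.array([.5769,.1764]);BY=.143
def bin2w(x,y,o=None,a=None):
    o=B0 if o is None else o;a=BY if a is None else a
    c,s=np.cos(a),np.sin(a);return o+np.array([c*x-s*y,s*x+c*y])
E
python3 - <<'E'
from h import *
go(.58,.15,.36,.143)
E
```

```text
t 0.7667 p [0.2431 0.5753 0.2949] toolY yaw 0.1649 shift [-474.9  262.5  -64.8] turn 0.0219 w 0.0001 F [0.1 0.2 0.5]
```

Emit:
{"fn": "carry_out", "kwargs": {"deltas": [[1,[-30,16.5,-4],0.022],[1,[-30,16.5,-4],0],[1,[-30,16.5,-4],0],[1,[-30,16.5,-4],0],[1,[-30,16.5,-4],0],[1,[-30,16.5,-4],0],[1,[-30,16.5,-4],0],[1,[-30,16.5,-4],0]]}}

```text
time: 1.43
ee_pos: [0.4105, 0.3568, 0.327]
tcp_rot: [[-0.149, 0.989, -0.001], [0.989, 0.149, -0.001], [-0.0, -0.001, -1.0]]
wrist_force: [0.6, 0.0, -0.3]
width: 0.0001
finger_force: 0.0
```

Emit:
{"fn": "carry_out", "kwargs": {"deltas": [[1,[-30,16.5,-4],0],[1,[-30,16.5,-4],0],[1,[-30,16.5,-4],0],[1,[-30,16.5,-4],0],[1,[-30,16.5,-4],0],[1,[-30,16.5,-4],0],[1,[-27,14,-4],0],[1,[0,0,0],0]]}}

```text
time: 2.1
ee_pos: [0.5556, 0.1658, 0.3555]
tcp_rot: [[-0.143, 0.99, 0.002], [0.99, 0.143, -0.003], [-0.003, 0.002, -1.0]]
wrist_force: [-0.2, 0.2, -0.0]
width: -0.0
finger_force: 0.0
```

```bash
python3 - <<'E'
from h import *
a=snap("wrist");P=cloud(*a[1:])
np.savez("w1.npz",i=a[0],P=P);cv2.imwrite("pics/w1.png",a[0])
go(.58,.15,.36,.143)
E
```

```text
t 2.15 p [0.5538 0.1681 0.3549] toolY yaw 0.1446 shift [-21.7  23.3  -5. ] turn 0.0016 w 0.0 F [-1.1  0.1  0.3]
```

View pics/w1.png

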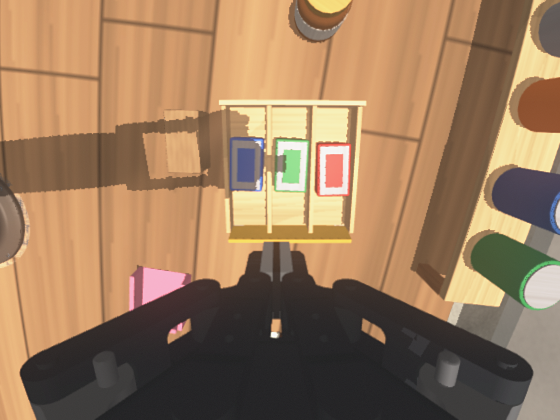

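The wrist view shows the bin nearly straight at (292,170). The red tin at (333,170) has free lane before and behind it, and the flap's edge is at row 240.

```bash
python3 - <<'E'
from h import *
z=np.load("w1.npz");P=z["P"];im=z["i"]
def rect(n,p):
    c,(w,h),a=cv2.minAreaRect((p*1000).astype(np.float32)); print(n,np.round(c,1),round(w,1),round(h,1),round(a,2),len(p))
hsv=cv2.cvtColor(im,cv2.COLOR_BGR2HSV);H,S,V=[hsv[...,i].astype(int) for i in range(3)]
X,Y,Z=P[...,0],P[...,1],P[...,2]
m=np.zeros(Z.shape,bool);m[90:248,212:372]=True
q=m&(Z>.045)&(Z<.085);rect("bin+flap",P[q][:,:2])
y=m&(H>20)&(H<32)&(S>190)&(V>120);y[:230]=False;rect("yel",P[y][:,:2]);print(np.nanpercentile(Z[y],[5,50,95]))
b=q.copy();b[232:]=False;rect("bin",P[b][:,:2])
bw=m&(Z>.068);bw[115:]=False;rect("back",P[bw][:,:2]);print(np.nanpercentile(Z[bw],[5,50,95]))
for n,u0,u1 in (("blue",231,263),("green",274,308),("red",316,351)):
    k=np.zeros_like(m);k[130:205,u0:u1]=True;k&=(Z>.059)&(Z<.075)
    k=cv2.morphologyEx(k.astype(np.uint8),cv2.MORPH_OPEN,np.ones((5,5)))>0
    rect(n,P[k][:,:2]);print(np.nanmedian(Z[k]))
E
```

```text
bin+flap [580.4 168.4] 205.1 215.9 8.06 9921
yel [0. 0.] 0.0 0.0 0.0 0
nan
bin [579.1 176.6] 205.1 199.4 7.97 8850
back [565.5 272.1] 203.2 6.4 8.04 766
[0.06994298 0.07495216 0.07637579]
blue [512.1 175.6] 46.8 80.4 6.32 1682
0.06389672409390451
green [577.7 183. ] 49.7 79.8 8.15 1737
0.06385263779692552
red [642.6 186.2] 50.1 80.3 10.08 1711
0.06380211293629112
  return np.nanmean(a, axis, out=out, keepdims=keepdims)
```

```bash
sed -i 's/^B0=.*/B0=np.array([.5791,.1761]);BY=.140/' h.py; python3 - <<'E'
from h import *
go(*bin2w(66,-75)/1 if 0 else bin2w(.066,-.075),.09,.140)
E
```

```text
t 2.15 p [0.5538 0.1681 0.3549] toolY yaw 0.1446 shift [-70.9  91.9 265. ] turn 0.0046 w 0.0 F [-1.1  0.1  0.3]
```

Emit:
{"fn": "carry_out", "kwargs": {"deltas": [[1,[-12,15,34],0.005],[1,[-12,15,34],0],[1,[-12,15,34],0],[1,[-12,15,34],0],[1,[-12,16,34],0],[1,[-11,16,34],0],[1,[0,0,33],0],[1,[0,0,10],0]]}}

```text
time: 2.82
ee_pos: [0.6489, 0.1136, 0.1011]
tcp_rot: [[-0.143, 0.99, -0.012], [0.99, 0.143, -0.001], [0.001, -0.012, -1.0]]
wrist_force: [-2.0, 1.2, -0.4]
width: -0.0001
finger_force: 0.0
```

```bash
python3 - <<'E'
from h import *
go(*bin2w(.066,-.075),.04,.140)
E
```

```text
t 2.8167 p [0.6489 0.1136 0.1011] toolY yaw 0.1437 shift [-3.4  6.3 61.1] turn 0.0037 w -0.0001 F [-2.   1.2 -0.4]
```

Emit:
{"fn": "carry_out", "kwargs": {"deltas": [[1,[0,0,0],0],[1,[0,0,0],0],[1,[0,0,10],0],[1,[0,0,10],0],[1,[0,0,10],0],[1,[0,0,10],0],[1,[0,0,0],0],[1,[0,0,0],0]]}}

```text
time: 3.48
ee_pos: [0.6528, 0.1134, 0.0671]
tcp_rot: [[-0.144, 0.99, -0.002], [0.99, 0.144, -0.0], [0.0, -0.002, -1.0]]
wrist_force: [-0.8, 0.5, -0.0]
width: 0.0004
finger_force: 0.0
```

```bash
python3 - <<'E'
from h import *
go(*bin2w(.066,-.075),.04,.140)
go(*bin2w(.066,-.13),.04,.140)
E
```

```text
t 3.4833 p [0.6528 0.1134 0.0671] toolY yaw 0.144 shift [-2.7  1.9 27.1] turn 0.004 w 0.0004 F [-0.8  0.5 -0. ]
t 3.4833 p [0.6528 0.1134 0.0671] toolY yaw 0.144 shift [-57.7   1.6  27.1] turn 0.004 w 0.0004 F [-0.8  0.5 -0. ]
```

Emit:
{"fn": "carry_out", "kwargs": {"deltas": [[1,[-3,2,9],0.004],[1,[0,0,9],0],[1,[0,0,9],0],[1,[0,0,0],0],[1,[-12,0,0],0],[1,[-12,0,0],0],[1,[-12,0,0],0],[1,[-12,0,0],0]]}}

```text
time: 4.15
ee_pos: [0.6634, 0.0623, 0.0417]
tcp_rot: [[-0.139, 0.99, 0.001], [0.99, 0.139, 0.001], [0.001, 0.001, -1.0]]
wrist_force: [-0.8, 1.9, -0.2]
width: -0.0002
finger_force: 0.9
```

```bash
python3 - <<'E'
from h import *
go(*bin2w(.066,-.13),.015,.140)
E
```

```text
t 4.15 p [0.6634 0.0623 0.0417] toolY yaw 0.1395 shift [-5.6 -1.6 26.7] turn -0.0005 w -0.0002 F [-0.8  1.9 -0.2]
```

Emit:
{"fn": "carry_out", "kwargs": {"deltas": [[1,[-4,0,0],0],[1,[0,0,5],0],[1,[0,0,5],0],[1,[0,0,5],0],[1,[0,0,5],0],[1,[0,0,4],0],[1,[0,0,3],0],[1,[0,0,0],0]]}}

```text
time: 4.82
ee_pos: [0.6633, 0.0594, 0.0136]
tcp_rot: [[-0.14, 0.99, -0.001], [0.99, 0.14, -0.0], [-0.0, -0.001, -1.0]]
wrist_force: [0.2, 0.6, -0.2]
width: -0.0002
finger_force: 0.0
```

```bash
python3 - <<'E'
from h import *
go(*bin2w(.066,-.13),.015,.140)
E
```

```text
t 4.8167 p [0.6633 0.0594 0.0136] toolY yaw 0.1405 shift [-2.7 -1.1 -1.4] turn 0.0005 w -0.0002 F [ 0.2  0.6 -0.2]
```

Emit:
{"fn": "carry_out", "kwargs": {"deltas": [[1,[0,0,2],0],[1,[0,0,2],0],[1,[0,0,1],0],[1,[0,0,0],0],[1,[0,0,0],0],[1,[0,0,0],0],[1,[0,0,0],0],[1,[0,0,0],0]]}}

```text
time: 5.48
ee_pos: [0.6634, 0.0595, 0.0129]
tcp_rot: [[-0.14, 0.99, -0.001], [0.99, 0.14, -0.0], [0.0, -0.001, -1.0]]
wrist_force: [-6.8, -2.1, 19.0]
width: 0.0003
finger_force: 9.2
```

Emit:
{"fn": "carry_out", "kwargs": {"deltas": [[0.58,[0,0,-10],0],[0.58,[0,0,-30],0],[0.58,[0,0,-35],0],[0.58,[25,0,-25],0],[0.58,[38,0,0],0],[0.58,[38,0,0],0],[0.58,[38,0,0],0],[0.58,[38,0,0],0]]}}

```text
time: 6.15
ee_pos: [0.6378, 0.2364, 0.1091]
tcp_rot: [[-0.139, 0.99, -0.001], [0.99, 0.139, 0.0], [0.001, -0.001, -1.0]]
wrist_force: [0.5, -0.1, -0.1]
width: 0.0181
finger_force: 0.0
```

```bash
python3 - <<'E'
from h import *
go(*bin2w(.065,.068),.09,.140)
a=snap("top");P=cloud(*a[1:]);
hsv=cv2.cvtColor(a[0],cv2.COLOR_BGR2HSV);H,S,V=[hsv[...,i].astype(int) for i in range(3)]
m=(H>20)&(H<32)&(S>190)&(V>120);m[:, :235]=False;m[:,275:]=False;m[:140]=False;m[240:]=False
p=P[m];c,s=np.cos(BY),np.sin(BY);d=p[:,:2]-B0;yb=-s*d[:,0]+c*d[:,1]
print(len(p),np.percentile(yb,[2,50,98]));print(np.polyfit(yb,p[:,2],1),np.nanpercentile(p[:,2],[5,50,95]))
cv2.imwrite("pics/baycrop.png",cv2.resize(a[0][150:270,230:390],None,fx=4,fy=4,interpolation=cv2.INTER_CUBIC))
E
```

```text
t 6.15 p [0.6378 0.2364 0.1091] toolY yaw 0.1394 shift [16.5 -1.5 19.1] turn -0.0006 w 0.0181 F [ 0.5 -0.1 -0.1]
64 [-0.15295825 -0.12940129 -0.10536147]
[0.10040561 0.02504377] [0.00637247 0.01252591 0.01834051]
```

View pics/baycrop.png

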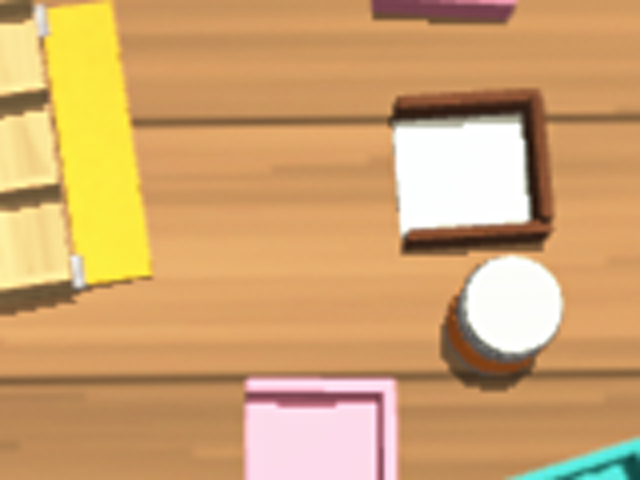

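The crop shows the flap flat and fully down at (100,140), with a fitted slope of 0.1, i.e. about 1.67 rad. The bay's white patch is at (462,175) and the can is just below it at (512,305).

Emit:
{"fn": "carry_out", "kwargs": {"deltas": [[0.58,[10,-1,0],0],[0.58,[6,0,0],0],[0.58,[0,0,10],0],[0.58,[0,0,20],0],[0.58,[0,0,20],0],[0.58,[0,0,15],0],[0.58,[0,0,11],0],[0.58,[0,0,0],0]]}}

```text
time: 6.87
ee_pos: [0.633, 0.2482, 0.0292]
tcp_rot: [[-0.138, 0.99, -0.007], [0.99, 0.138, -0.002], [-0.001, -0.007, -1.0]]
wrist_force: [-0.3, 0.0, 0.5]
width: 0.0175
finger_force: 0.0
```

```bash
python3 - <<'E'
from h import *
go(*bin2w(.065,.050),.032,.140)
E
```

```text
t 6.8667 p [0.633  0.2482 0.0292] toolY yaw 0.1385 shift [-13.9   1.5  -2.8] turn -0.0015 w 0.0175 F [-0.3  0.   0.5]
```

Emit:
{"fn": "carry_out", "kwargs": {"deltas": [[0.58,[-8,1,0],0],[0.58,[-8,0,0],0],[0.58,[-10,0,0],0],[0.58,[-10,0,0],0],[0.58,[-10,0,0],0],[0.58,[-10,0,0],0],[0.58,[-10,0,0],0],[0.58,[-10,0,0],0]]}}

```text
time: 7.53
ee_pos: [0.6478, 0.1743, 0.034]
tcp_rot: [[-0.139, 0.99, 0.001], [0.99, 0.139, 0.0], [0.0, 0.001, -1.0]]
wrist_force: [-0.1, 3.1, 1.8]
width: 0.018
finger_force: 1.2
```

Emit:
{"fn": "carry_out", "kwargs": {"deltas": [[0.58,[-10,0,0],0],[0.58,[-10,0,0],0],[0.58,[-10,0,0],0],[0.58,[-10,0,0],0],[0.58,[-10,0,0],0],[0.58,[-10,0,0],0],[0.58,[-10,0,0],0],[0.58,[-10,0,0],0]]}}

```text
time: 8.2
ee_pos: [0.6579, 0.0946, 0.0326]
tcp_rot: [[-0.14, 0.99, -0.001], [0.99, 0.14, -0.001], [-0.0, -0.001, -1.0]]
wrist_force: [0.0, 1.1, 0.6]
width: 0.018
finger_force: 0.5
```

```bash
python3 - <<'E'
from h import *
go(*bin2w(.065,-.165),.032,.140)
a=snap("scene");cv2.imwrite("pics/sc2.png",a[0][150:310,200:420].repeat(3,0).repeat(3,1))
E
```

```text
t 8.2 p [0.6579 0.0946 0.0326] toolY yaw 0.14 shift [-73.3  -1.6   0.7] turn 0.0 w 0.018 F [0.  1.1 0.6]
```

View pics/sc2.png

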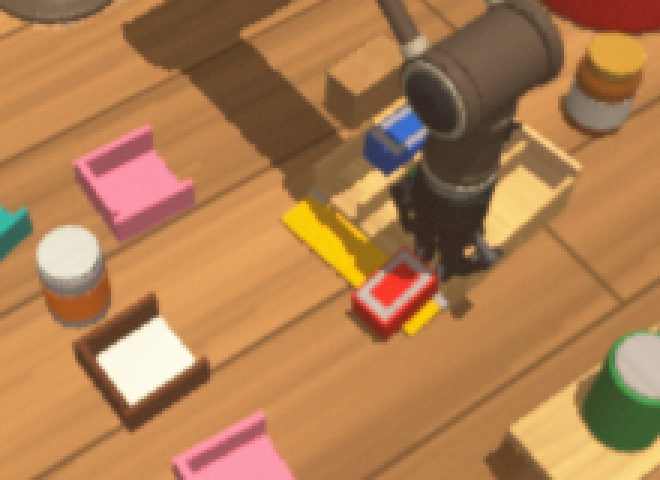

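The red tin is sliding straight over the flap, at (395,290) in the crop, and the green and blue tins are undisturbed.

Emit:
{"fn": "carry_out", "kwargs": {"deltas": [[0.58,[-10,0,0],0],[0.58,[-10,0,0],0],[0.58,[-10,0,0],0],[0.58,[-10,0,0],0],[0.58,[-10,0,0],0],[0.58,[-10,0,0],0],[0.58,[-9,0,0],0],[0.58,[-8,0,0],0]]}}

```text
time: 8.92
ee_pos: [0.6691, 0.0186, 0.0332]
tcp_rot: [[-0.139, 0.99, -0.0], [0.99, 0.139, -0.0], [-0.0, -0.0, -1.0]]
wrist_force: [-0.7, 1.1, -0.3]
width: 0.0183
finger_force: 0.6
```

Emit:
{"fn": "carry_out", "kwargs": {"deltas": [[0.58,[10,0,0],0],[0.58,[15,0,-30],0],[0.58,[0,0,-40],0],[0.58,[0,0,-40],0],[0.58,[0,0,-30],0],[0.58,[0,0,0],0],[-0.7,[0,0,0],0],[-0.7,[0,0,0],0]]}}

```text
time: 9.58
ee_pos: [0.665, 0.0449, 0.1729]
tcp_rot: [[-0.14, 0.99, -0.001], [0.99, 0.14, -0.0], [-0.0, -0.001, -1.0]]
wrist_force: [-0.3, -0.1, -0.0]
width: 0.041
finger_force: 0.0
```

```bash
python3 - <<'E'
from h import *
go(*bin2w(.065,-.165),.032,.140)
def rect(n,p):
    c,(w,h),a=cv2.minAreaRect((p*1000).astype(np.float32)); print(n,np.round(c,1),round(w,1),round(h,1),round(a,2),len(p))
a=snap("top");P=cloud(*a[1:]);im=a[0]
cv2.imwrite("pics/top3.png",cv2.resize(im[130:270,210:400],None,fx=4,fy=4,interpolation=cv2.INTER_CUBIC))
hsv=cv2.cvtColor(im,cv2.COLOR_BGR2HSV);H,S,V=[hsv[...,i].astype(int) for i in range(3)]
w=np.zeros(H.shape,bool);w[172:215,322:372]=True
k=w&(S<60)&(V>150)&(P[...,2]<.02);k=cv2.morphologyEx(k.astype(np.uint8),cv2.MORPH_OPEN,np.ones((3,3)))>0
rect("white",P[k][:,:2])
n,l,st,_=cv2.connectedComponentsWithStats((w&(V<125)).astype(np.uint8))
i=1+st[1:,4].argmax();q=P[l==i]
for lo in(.03,.045): rect("boards",q[q[:,2]>lo][:,:2])
r=(P[...,0]>.5)&(P[...,0]<.8)&(P[...,1]>-.2)&(P[...,1]<.1)&((H<8)|(H>172))&(S>120)&(P[...,2]>.03)
rect("red",P[r][:,:2]);print(np.nanmedian(P[r][:,2]))
t=(P[...,0]>.4)&(P[...,0]<.62)&(P[...,1]>-.32)&(P[...,1]<-.1)&(P[...,2]>.085);rect("can",P[t][:,:2])
b=snap("scene");Q=cloud(*b[1:]);hs=cv2.cvtColor(b[0],cv2.COLOR_BGR2HSV)
r=(Q[...,0]>.5)&(Q[...,0]<.8)&(Q[...,1]>-.2)&(Q[...,1]<.1)&((hs[...,0]<8)|(hs[...,0]>172))&(hs[...,1]>120)&(Q[...,2]>.035)
rect("redS",Q[r][:,:2]);print(np.nanmedian(Q[r][:,2]))
E
```

```text
t 9.5833 p [0.665  0.0449 0.1729] toolY yaw 0.1405 shift [-23.1  -1.6 140.9] turn 0.0005 w 0.041 F [-0.3 -0.1 -0. ]
white [ 571.9 -206.4] 75.7 91.4 2.8 852
boards [ 592.6 -229.2] 131.5 63.6 50.01 93
boards [ 588.1 -234.7] 117.0 55.7 46.71 20
red [608.2 -41.2] 175.5 77.6 5.2 255
0.04436949217891972
can [ 461.3 -225. ] 65.5 64.8 0.7 519
redS [697.9 -45.1] 102.9 271.1 17.08 230
0.04413939473021489
```

View pics/top3.png

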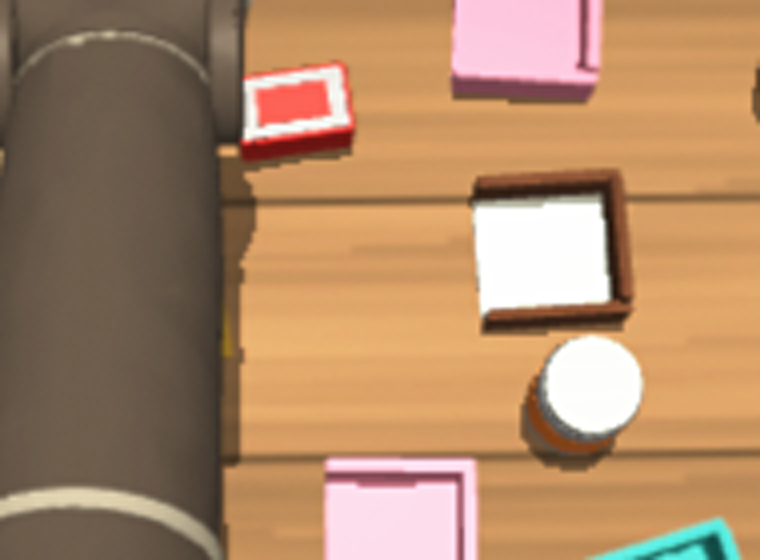

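The tin is out on the counter, square, at (298,105) in the crop. The bay is at (543,250) and the can at (590,385).

```bash
python3 - <<'E'
from h import *
def rect(n,p):
    c,(w,h),a=cv2.minAreaRect((p*1000).astype(np.float32)); print(n,np.round(c,1),round(w,1),round(h,1),round(a,2),len(p))
for nm in("top","scene"):
    a=snap(nm);P=cloud(*a[1:]);hs=cv2.cvtColor(a[0],cv2.COLOR_BGR2HSV)
    r=(P[...,0]>.6)&(P[...,0]<.75)&(P[...,1]>-.14)&(P[...,1]<.06)&(P[...,2]>.035)&(P[...,2]<.06)
    n,l,st,_=cv2.connectedComponentsWithStats(r.astype(np.uint8));i=1+st[1:,4].argmax();rect(nm,P[l==i][:,:2])
    print(np.nanpercentile(P[l==i][:,2],[5,50,95]))
go(.675,-.032,.012,.14)
E
```

```text
top [668.4 -34.8] 52.0 78.1 7.92 490
[0.03914751 0.04503138 0.0501761 ]
scene [671.5 -36.2] 50.3 79.8 7.88 419
[0.03823824 0.04434426 0.04766199]
t 9.7833 p [0.664  0.0446 0.1708] toolY yaw 0.1401 shift [-77.4   0.9 158.7] turn 0.0001 w 0.0702 F [-0.5  0.3 -0.4]
```

```bash
python3 - <<'E'
from h import *
go(.668,-.015,.009,.139)
E
```

```text
t 9.7833 p [0.664  0.0446 0.1708] toolY yaw 0.1401 shift [-59.6  -3.7 161.7] turn 0.0011 w 0.0702 F [-0.5  0.3 -0.4]
```

Emit:
{"fn": "carry_out", "kwargs": {"deltas": [[-0.7,[-20,-2,0],0],[-0.7,[-20,-2,10],0],[-0.7,[-20,0,30],0],[-0.7,[0,0,35],0],[-0.7,[0,0,25],0],[-0.7,[0,0,20],0],[-0.7,[0,0,10],0],[-0.7,[0,0,0],0]]}}

```text
time: 10.45
ee_pos: [0.6664, -0.0153, 0.0386]
tcp_rot: [[-0.139, 0.99, -0.008], [0.99, 0.139, 0.001], [0.002, -0.008, -1.0]]
wrist_force: [-0.4, -0.1, -0.1]
width: 0.0729
finger_force: 0.0
```

```bash
python3 - <<'E'
from h import *
go(.668,-.015,.009,.139)
E
```

```text
t 10.45 p [ 0.6664 -0.0153  0.0386] toolY yaw 0.1399 shift [ 0.   1.8 29.6] turn 0.0009 w 0.0729 F [-0.4 -0.1 -0.1]
```

Emit:
{"fn": "carry_out", "kwargs": {"deltas": [[-0.7,[0,2,12],0],[-0.7,[0,0,10],0],[-0.7,[0,0,6],0],[-0.7,[0,0,0],0],[0.4,[0,0,0],0],[0.4,[0,0,0],0],[0.4,[0,0,0],0],[0.4,[0,0,0],0]]}}

```text
time: 11.12
ee_pos: [0.6728, -0.0152, 0.0163]
tcp_rot: [[-0.14, 0.99, 0.002], [0.99, 0.14, -0.0], [-0.0, 0.002, -1.0]]
wrist_force: [-0.1, 0.6, 1.8]
width: 0.0491
finger_force: 63.3
```

```bash
python3 - <<'E'
from h import *
# tin centre 20 mm ahead; want centre at bay y=+.045+.045, yaw .045
by=.045;bo=np.array([.568,-.206])
go(*bin2w(0,.115+.02,bo,by),None,by)
E
```

```text
t 11.1167 p [ 0.6728 -0.0152  0.0163] toolY yaw 0.14 shift [ -39.9 -117.6   -0.2] turn 0.095 w 0.0491 F [-0.1  0.6  1.8]
```

Emit:
{"fn": "carry_out", "kwargs": {"deltas": [[0.4,[-8,-10,0],0],[0.4,[-8,-14,0],0.012],[0.4,[-5,-16,0],0.014],[0.4,[-5,-16,0],0.014],[0.4,[-5,-16,0],0.014],[0.4,[-4,-16,0],0.014],[0.4,[-3,-16,0],0.014],[0.4,[-2,-14,0],0.013]]}}

```text
time: 11.78
ee_pos: [0.5595, -0.0683, 0.0163]
tcp_rot: [[-0.044, 0.999, 0.004], [0.999, 0.044, -0.001], [-0.001, 0.004, -1.0]]
wrist_force: [2.3, 0.6, 1.1]
width: 0.0491
finger_force: 63.1
```

```bash
python3 - <<'E'
from h import *
by=.045;bo=np.array([.568,-.206])
def rect(n,p):
    c,(w,h),a=cv2.minAreaRect((p*1000).astype(np.float32)); print(n,np.round(c,1),round(w,1),round(h,1),round(a,2),len(p))
go(*bin2w(0,.115+.02,bo,by),None,by)
# bay geometry from scene+top: points at board heights, in the assumed bay frame
for nm in("scene","top"):
    a=snap(nm);P=cloud(*a[1:]);V=a[0].max(-1)
    d=P[...,:2]-bo;c,s=np.cos(by),np.sin(by);bx=c*d[...,0]+s*d[...,1];byy=-s*d[...,0]+c*d[...,1];Z=P[...,2]
    r=(abs(bx)<.075)&(byy>-.08)&(byy<.05)
    side=r&(Z>.033)&(Z<.044)&(byy>-.035)
    for sg in(-1,1):
        q=side&(bx*sg>.02)&(abs(bx)<.06)
        if q.sum()>5: print(nm,"side",sg,q.sum(),np.percentile(bx[q],[3,50,97]).round(4),"slope",np.polyfit(byy[q],bx[q],1).round(3),"yrange",np.percentile(byy[q],[2,98]).round(4))
    q=r&(Z>.045)&(Z<.055)&(byy<-.035)&(bx<.06)&(bx>-.055)
    if q.sum()>5: print(nm,"back",q.sum(),np.percentile(byy[q],[3,50,97]).round(4),"slope",np.polyfit(bx[q],byy[q],1).round(3),"x",np.percentile(bx[q],[2,98]).round(4))
    if nm=="top": cv2.imwrite("pics/top4.png",cv2.resize(a[0][130:270,210:400],None,fx=4,fy=4,interpolation=cv2.INTER_CUBIC))
E
```

```text
t 11.7833 p [ 0.5595 -0.0683  0.0163] toolY yaw 0.0438 shift [-2.9  2.3  0. ] turn -0.0012 w 0.0491 F [2.3 0.6 1.1]
scene side -1 76 [-0.0478 -0.042  -0.0375] slope [ 0.007 -0.042] yrange [-0.0338  0.0413]
scene side 1 85 [0.0452 0.05   0.0541] slope [-0.002  0.05 ] yrange [-0.0316  0.0405]
scene back 74 [-0.0549 -0.0513 -0.0468] slope [-0.006 -0.051] x [-0.0353  0.0447]
top side -1 89 [-0.0501 -0.0456 -0.0414] slope [-0.004 -0.046] yrange [-0.0332  0.0421]
top side 1 96 [0.0422 0.0464 0.051 ] slope [-0.006  0.046] yrange [-0.0329  0.0434]
top back 96 [-0.0546 -0.0499 -0.0464] slope [-0.002 -0.05 ] x [-0.0408  0.0407]
```

View pics/top4.png

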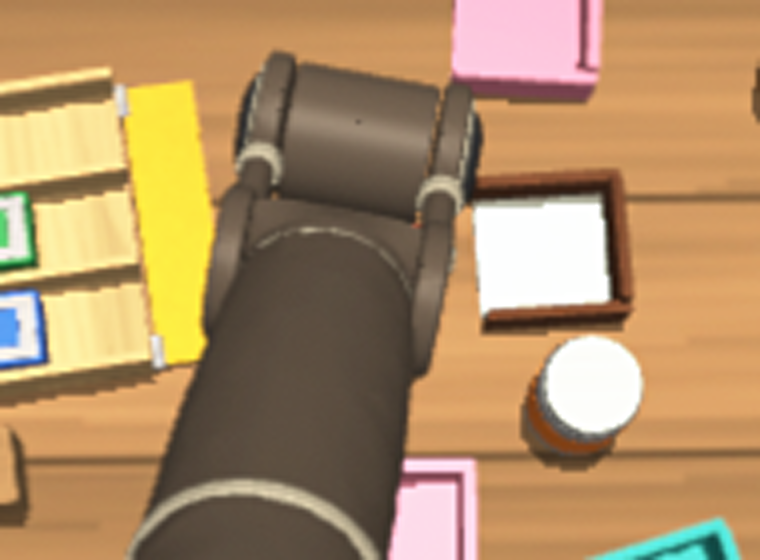

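The arm hides the tin, but the bay is clear at (543,250) and the flap is down. The bay fit gives an origin of about (0.570, -0.206) and yaw 0.045, so I'll insert now.

Emit:
{"fn": "carry_out", "kwargs": {"deltas": [[0.4,[-8,2,0],0],[0.4,[-10,2,0],0],[0.4,[-10,0,0],0],[0.4,[-10,0,0],0],[0.4,[-10,0,0],0],[0.4,[-10,0,0],0],[0.4,[-10,0,0],0],[0.4,[-9,0,0],0]]}}

```text
time: 12.55
ee_pos: [0.5673, -0.1443, 0.0162]
tcp_rot: [[-0.044, 0.999, 0.001], [0.999, 0.044, 0.001], [0.001, 0.001, -1.0]]
wrist_force: [0.4, 5.0, 6.3]
width: 0.0489
finger_force: 64.1
```

```bash
python3 - <<'E'
from h import *
go(*bin2w(0,.06,np.array([.570,-.206]),.045),None,.045)
E
```

```text
t 12.55 p [ 0.5673 -0.1443  0.0162] toolY yaw 0.0439 shift [-1.8 -0.1 -0. ] turn -0.0011 w 0.0489 F [0.4 5.  6.3]
```

Emit:
{"fn": "carry_out", "kwargs": {"deltas": [[-0.6,[0,0,0],0],[-0.6,[0,0,0],0],[-0.6,[0,0,0],0],[-0.6,[0,0,-20],0],[-0.6,[0,0,-30],0],[0.58,[5,0,-35],0],[0.58,[20,0,0],0],[0.58,[20,0,0],0]]}}

```text
time: 13.22
ee_pos: [0.5671, -0.0995, 0.1032]
tcp_rot: [[-0.044, 0.999, 0.006], [0.999, 0.044, -0.002], [-0.002, 0.006, -1.0]]
wrist_force: [-0.4, 1.3, -0.3]
width: 0.0323
finger_force: 0.0
```

Emit:
{"fn": "carry_out", "kwargs": {"deltas": [[0.58,[2,0,0],0],[0.58,[0,0,0],0],[0.58,[0,0,10],0],[0.58,[0,0,20],0],[0.58,[0,0,20],0],[0.58,[0,0,10],0],[0.58,[0,0,5],0],[0.58,[0,0,0],0]]}}

```text
time: 13.88
ee_pos: [0.563, -0.0971, 0.0331]
tcp_rot: [[-0.044, 0.999, -0.004], [0.999, 0.044, 0.001], [0.001, -0.004, -1.0]]
wrist_force: [-0.9, -0.0, 0.0]
width: 0.0178
finger_force: 0.0
```

```bash
python3 - <<'E'
from h import *
go(*bin2w(0,.046,np.array([.570,-.206]),.045),.032,.045)
E
```

```text
t 13.8833 p [ 0.563  -0.0971  0.0331] toolY yaw 0.0444 shift [-63.1   2.1   1.1] turn -0.0006 w 0.0178 F [-0.9 -0.   0. ]
```

Emit:
{"fn": "carry_out", "kwargs": {"deltas": [[0.58,[-7,2,0],0],[0.58,[-8,0,0],0],[0.58,[-8,0,0],0],[0.58,[-8,0,0],0],[0.58,[-8,0,0],0],[0.58,[-8,0,0],0],[0.58,[-7,0,0],0],[0.58,[-3,0,0],0]]}}

```text
time: 14.55
ee_pos: [0.5695, -0.1551, 0.0357]
tcp_rot: [[-0.044, 0.999, 0.001], [0.999, 0.044, -0.0], [-0.0, 0.001, -1.0]]
wrist_force: [-0.4, 2.5, 2.7]
width: 0.0181
finger_force: 1.2
```

Emit:
{"fn": "carry_out", "kwargs": {"deltas": [[0.58,[-2,0,0],0],[0.58,[-1,0,0],0],[0.58,[-1,0,0],0],[0.58,[-1,0,0],0],[0.58,[-1,0,0],0],[0.58,[0,0,0],0],[0.58,[0,0,0],0],[0.58,[0,0,0],0]]}}

```text
time: 15.22
ee_pos: [0.5693, -0.1596, 0.0352]
tcp_rot: [[-0.045, 0.999, -0.0], [0.999, 0.045, -0.0], [-0.0, -0.0, -1.0]]
wrist_force: [-0.2, 3.1, 1.1]
width: 0.018
finger_force: 1.0
```

Emit:
{"fn": "carry_out", "kwargs": {"deltas": [[0.58,[-1,0,0],0],[0.58,[-1,0,0],0],[0.58,[-1,0,0],0],[0.58,[-1,0,0],0],[0.58,[0,0,0],0],[0.58,[0,0,0],0],[0.58,[0,0,0],0],[0.58,[0,0,0],0]]}}

```text
time: 15.88
ee_pos: [0.5692, -0.1613, 0.0352]
tcp_rot: [[-0.044, 0.999, -0.001], [0.999, 0.044, 0.004], [0.004, -0.001, -1.0]]
wrist_force: [-0.3, 9.0, 3.8]
width: 0.0182
finger_force: 4.4
```

Force rises while motion stops, so the tin is against the back board. I'll back off and look.

Emit:
{"fn": "carry_out", "kwargs": {"deltas": [[0.58,[4,0,0],0],[0.58,[15,0,0],0],[0.58,[30,0,-20],0],[0.58,[30,0,-30],0],[0.58,[30,0,-40],0],[0.58,[30,0,-40],0],[0.58,[30,0,-30],0],[0.58,[30,0,0],0]]}}

```text
time: 16.55
ee_pos: [0.5661, 0.025, 0.1884]
tcp_rot: [[-0.045, 0.999, 0.014], [0.999, 0.045, -0.002], [-0.002, 0.014, -1.0]]
wrist_force: [0.8, 0.3, -0.5]
width: 0.0181
finger_force: 0.0
```

```bash
python3 - <<'E'
from h import *
bo=np.array([.570,-.206])
def rect(n,p):
    c,(w,h),a=cv2.minAreaRect((p*1000).astype(np.float32)); print(n,np.round(c,1),round(w,1),round(h,1),round(a,2),len(p))
for nm in("top","scene"):
    a=snap(nm);P=cloud(*a[1:]);hs=cv2.cvtColor(a[0],cv2.COLOR_BGR2HSV)
    sat=((hs[...,0]<5)|(hs[...,0]>172))&(hs[...,1]>150)|((hs[...,1]<70)&(hs[...,2]>120))
    r=(abs(P[...,0]-.57)<.04)&(abs(P[...,1]+.21)<.06)&(P[...,2]>.036)&(P[...,2]<.055)&sat
    n,l,st,_=cv2.connectedComponentsWithStats(r.astype(np.uint8));i=1+st[1:,4].argmax();rect(nm,P[l==i][:,:2])
    sl=(slice(150,250),slice(230,390)) if nm=="top" else (slice(200,310),slice(200,400))
    cv2.imwrite(f"pics/end_{nm}.png",cv2.resize(a[0][sl],None,fx=4,fy=4,interpolation=cv2.INTER_CUBIC))
E
```

```text
top [ 567.6 -211.9] 51.0 82.0 1.83 434
scene [ 573.6 -215.1] 49.8 76.6 1.9 281
```

View pics/end_top.png

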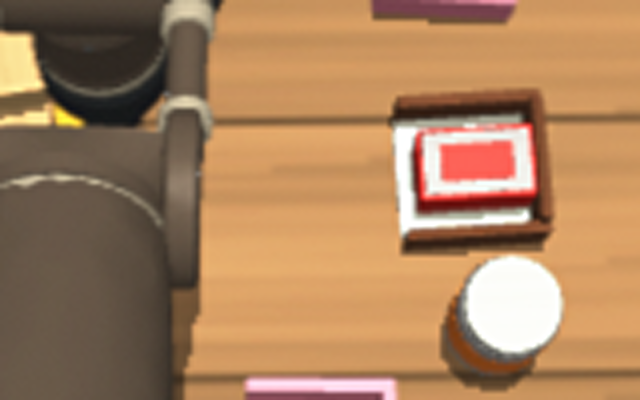

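View pics/end_scene.png

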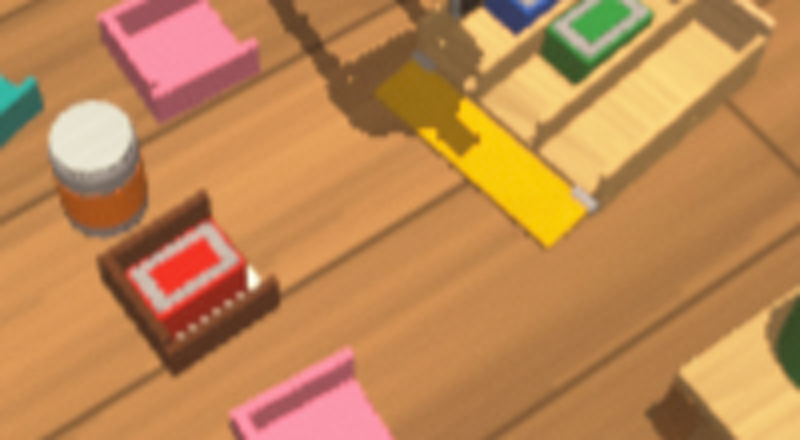

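The tin lies flush against the bay's back board at (480,165) in the top crop, square and centred. The flap is down and the can, green tin and blue tin stand where they were. Both cameras put the tin's centre about 6–8 mm beyond the bay centre, matching contact. I'm handing in.

```bash
python3 -c "
from h import *
print(sign_off())"
```

```text
the job is handed in; nothing more can be done
None
```

I lowered the flap fully, slid the red tin out over it and pushed it square against the bay's back board. The flap stayed down and nothing I checked had moved. I've handed the job in, but no verdict came back.

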